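# Find the thread hand of a filler cap and hold the cap off its neck

## Task

The pump dispenser on the counter is to be refilled, but nobody knows whether its black ribbed filler cap has a right-hand or a left-hand thread: try it one way and the other, unscrew it the way it comes loose (do not pull it off unturned), and lift it off. Finish while still holding the cap in the fingers, level and about ten centimetres straight above its seat on the neck; nothing is put down or let go. Leave the spice jar, the ramekin and the cheese shaker standing where they are.

Things in the scene. Friction and masses are not known exactly. Their poses are not given: they have to be found in the camera images.
- cap: Loose black ribbed screw cap, round, 48 mm across, 40 mm tall, about 60 g; a low rib (3 mm) crosses its top along its x axis. Origin: centre of its underside, z up. At the start it sits screwed on the filler neck, underside 62 mm above the worktop, x axis parallel to the dispenser's. Grip round the skirt from above, any yaw. Its hidden quick thread is of either hand, equally likely: see neck.
- dispenser: Fixed countertop pump dispenser: steel box 130 (x) x 230 (y) x 60 mm tall; origin: centre of its underside; at yaw 0 x points away from the robot, y left. Filler neck and cap at y = -55 mm; pump at y = +65 mm: collar 44 mm wide, 98 mm high, black push head up to 125 mm above the worktop, spout pointing to -x.
- neck (a point): Centre of the neck's top, 35 mm above the seated cap's underside; stub 26 mm wide, thread ledges 36 mm. Quick thread: the wrong way the cap jams within 10 degrees (fingers slip round it, no harm); the right way it turns easily, without rising, to a stop at about 100. Between 75 and 95 degrees it lifts straight off (hard on the stop it binds: ease back); before that it is held down, 2 mm of play.
- spice_jar: Loose spice jar, 41 mm wide, 105 mm tall, origin at the centre of its underside; stands beside the filler-neck end of the dispenser. Not to be moved.
- ramekin: Loose white bowl, 80 mm wide, 36 mm tall, origin at the centre of its underside; beyond the spice jar. Not to be moved.
- cheese_shaker: Loose glass shaker, 44 mm wide, 90 mm tall, origin at the centre of its underside; beside the pump end of the dispenser. Not to be moved.
Not all that is in view belongs to the job. What is meant by the cap is not pink, and is the smaller of those in its own colour.

How it is judged (in metres and radians):
On the way:
1. the cap has been turned loose (more than 54 degrees) while still down on the neck (angle between the x axis of cap and the x axis of dispenser, either way round above 0.95 rad and z of cap in the frame of neck below -0.029 m and horizontal distance between cap and neck below 0.006 m), for 0.05 s.
At the end, for the whole second after the job is handed in: The fingers hold the cap (over 2 N), still and level within 0.25 rad, its underside 50 to 160 mm above where it sat and within 40 mm of the neck's axis, not touching the dispenser; spice jar, ramekin and cheese shaker upright within 30 mm of their places (z of cap in the frame of neck between 0.015 and 0.125 m and horizontal distance between cap and neck below 0.04 m and angle between cap's own z axis and vertical below 0.25 rad and contact force between the fingers and cap above 2 N and contact force between cap and dispenser below 0.1 N and linear speed of cap below 0.03 m/s and distance of each of spice_jar, ramekin, cheese_shaker from where it was at the start of the episode below 0.03 m and angle between each of spice_jar, ramekin, cheese_shaker's own z axis and vertical below 0.2 rad); the arm keeps its last pose, push and grip.
It fails at once if the spice jar is pushed away or knocked over (distance of spice_jar from where it was at the start of the episode above 0.03 m or angle between spice_jar's own z axis and vertical above 0.3 rad).
It fails at once if the ramekin is pushed away or knocked over (distance of ramekin from where it was at the start of the episode above 0.03 m or angle between ramekin's own z axis and vertical above 0.3 rad).
It fails at once if the cheese shaker is pushed away or knocked over (distance of cheese_shaker from where it was at the start of the episode above 0.03 m or angle between cheese_shaker's own z axis and vertical above 0.3 rad).
It also fails if it takes over 48 s, if anything falls off the work surface, if the arm or the gripper's body presses on something with over 40 N, if the wrist force passes 120 N, or if a joint passes its speed limit or range.

## Robot

A 6-joint arm with a two-finger parallel gripper is mounted at the origin on a cart in front of the work surface, level with it; the furniture and walls round the work are solid. World frame = base frame: x ahead of the robot, y to its left, z up, the work surface at z = 0. Lengths are in m, angles in degrees, forces in N, time in s.
With the tool pointing down it reaches from about 0.35 to 0.875 m from the base axis. Payload 4.2 kg.
Tool frame: the origin (TCP) lies on the centre line of the jaws, within the pads' length; the fingertips stand 25 mm ahead of it and the grasp point (between the pads) lies 6 mm ahead of it; z points along the fingers, y is the line along which they close (so a half turn about z gives the same grasp; the last joint's range is limited). The gripper opens to 87 mm and grips with 3 to 60 N. Pads are 19 mm wide; open, the fingers measure 117 mm over their backs; the gripper's body (75 mm by 190 mm) begins 51 mm behind the grasp point.
Start: joints at [14.817, 22.042, 0.453, 0, -68.411, -14.817], TCP at [0.625, 0, 0.248] pointing down, gripper open.
Joint ranges: [-179.83, 179.83], [-69.29, 118.12], [-61.27, 80.66], [-181.25, 117.63], [-171.15, -9.14], [-177.46, 177.46]. Speed limits (degrees/s): [159.86, 159.86, 180, 180, 180, 180].

## Interface

Orientations are given as a 3x3 rotation matrix whose columns are the frame's x, y, z axes.
In Python, from station import r gives the robot as it stands.
- The arm moves only by the tool move_arm, never from a script. Its argument "series" is a list of rows, each an object with "grip": the opening, from 0 (shut) to 1 (fully open); "xyz": the shift along the tool's x, y, z in mm, a list of three; "angular": the turn, a rotation vector about the tool's x, y, z in rad, a list of three. A call has 1 to 10 rows; each row is the pose to reach, as a shift and turn from the pose commanded when the call began, along the tool's axes at that moment; what a row does not reach only later rows make up. A row lasts 1/10 s, in which the tool goes at most 50 mm and 8.59 degrees, less where a joint would pass 70% of its speed; a pose out of reach is approached as far as the arm can. A call with a gripper value outside its range is refused whole. The fingers move at their own pace and stop on an object; the grip force is fixed at half the most. Time passes only in rows, so rows that repeat a pose let the fingers close. It gives the time, the measured TCP pose, the force, the opening and the grip force at its end, in the units of the state.
- r.sense(): the state, without advancing time (a new reading comes with each control period).
- r.capture(name): name is "scene" or "side" or "wrist"; returns a dict with "img" (384x512x3 uint8, red, green, blue), "camera_matrix" (3x3 intrinsics, pixels), "rvec" (rotation vector, rad) and "tvec" (3), from world to camera coordinates, as OpenCV has them; the wrist camera has in their place "hand_eye" (4x4, takes a point from camera to tool coordinates, whose origin is the TCP and whose axes are the flange's). Camera axes: x right, y down, z forward; pixel columns grow to the right and rows downward; lengths in m; the calibration is good to about 2 mm. The wrist camera is an equidistant fisheye: a pixel r from the principal point sees the ray r / f radians off the axis. A picture is of the moment at which its call begins: read the wrist's pose just before it. There is no depth.
- r.finish_job(): hands the job in; it is judged then, once.
The state is a dict: "time_s": time; "joints": joint angles; "joint_velocities": joint speeds; "effort": joint torques, N m; "tcp_pos": TCP position; "ee_rot": TCP orientation; "wrist_force": force on the tool from outside, world axes, zero at the start; "moment": the same for the moment, N m; "gripper_width": opening from 0.0 (shut) to 1.0 (fully open); "gripper_force": force on a finger pad.
Only numpy, scipy, OpenCV 4.12 (cv2) and the standard library are available. Lean on these libraries where they do the work, as an engineer would, in place of code of your own. Each camera call takes 0.05 s, during which the arm holds its last target. There are 200 camera calls.

## Working session

There is one attempt and no reset: what is moved stays moved. The work goes in short steps, Python scripts to look and compute and a tool call to move; the robot and the scene stay as the last step left them, time stands still between calls to the robot, and variables do not carry over. Pictures are saved under pics/ and viewed, at most 10 in all, crops included, and the job is handed in when it is done.

Besides the shell and the picture viewer there is one more tool, called by a JSON object that holds its "fn" and its "kwargs", one argument or row to a line. move_arm: Moves the arm, as the interface text tells. Its arguments: {"type":"object","properties":{"series":{"type":"array"}},"required":["series"]}

```bash
mkdir -p pics
python3 - <<'E'
from station import r
import cv2,numpy as np,pickle
s=r.sense();print(s['tcp_pos'],s['ee_rot'],s['time_s'],s['gripper_width'])
d={}
for n in("scene","side","wrist"):
    c=r.capture(n);d[n]=c;cv2.imwrite(f"pics/{n}0.png",c["img"][:,:,::-1])
d['s']=s;pickle.dump(d,open("d0.pkl","wb"))
w=d['wrist'];print(w['camera_matrix'],w['hand_eye'])
cv2.imwrite("pics/a.png",np.hstack([cv2.resize(d[n]["img"],(400,300),interpolation=cv2.INTER_AREA) for n in("scene","side")])[:,:,::-1])
E
```

```text
[6.24455224e-01 1.89209181e-05 2.46436544e-01] [[-1.72262843e-04 -9.99997551e-01 -2.20649488e-03]
 [-9.99999980e-01  1.72483242e-04 -9.96965917e-05]
 [ 1.00076931e-04  2.20647766e-03 -9.99997561e-01]] 0.0 0.9974348485295129
[[297.31863964   0.         253.6950192 ]
 [  0.         297.31863964 193.93807418]
 [  0.           0.           1.        ]] [[-4.19202584e-04 -9.54668622e-01 -2.97670364e-01  8.34911670e-02]
 [ 9.99999533e-01 -1.40857446e-04 -9.56528558e-04 -2.55628315e-04]
 [ 8.71238714e-04 -2.97670626e-01  9.54668235e-01 -1.36283371e-01]
 [ 0.00000000e+00  0.00000000e+00  0.00000000e+00  1.00000000e+00]]
```

View pics/scene0.png

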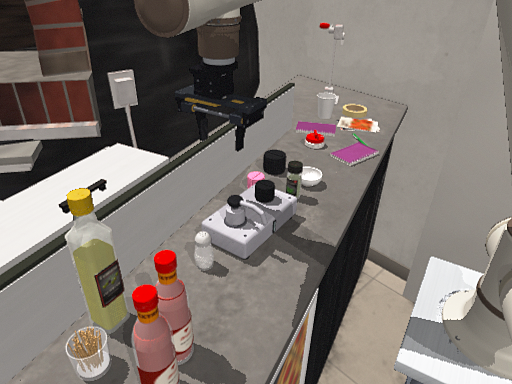

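View pics/side0.png

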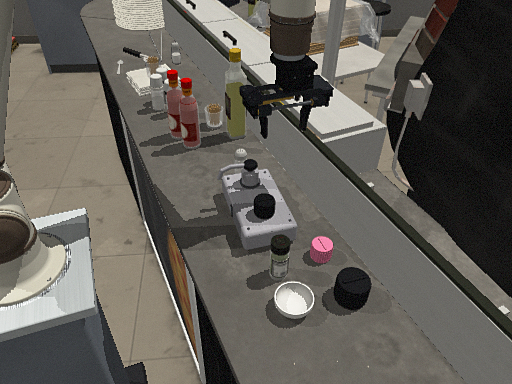

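View pics/wrist0.png

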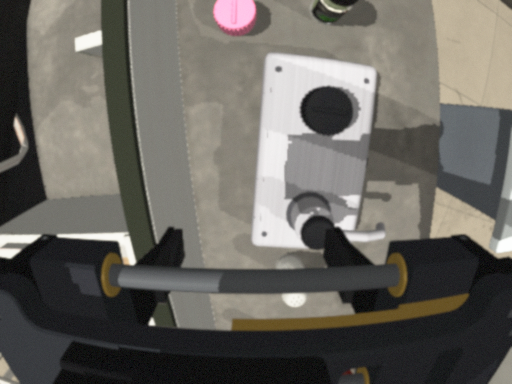

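The filler cap shows at wrist pixel (328,110), side (264,206) and scene (265,190). The larger black cap and the pink one stand on the counter as decoys, and the jar is just beyond the neck end.

```bash
cat > h.py <<'E'
import numpy as np,cv2
def wray(c,s,uv):
    K=c['camera_matrix'];d=(np.array(uv,float)-K[:2,2])/K[0,0];t=np.linalg.norm(d)
    v=np.r_[d/t*np.sin(t),np.cos(t)] if t>0 else np.array([0,0,1.])
    H=c['hand_eye'];R=np.array(s['ee_rot'])
    return R@H[:3,3]+s['tcp_pos'],R@H[:3,:3]@v
def pray(c,uv):
    R=cv2.Rodrigues(np.array(c['rvec'],float))[0]
    v=R.T@np.linalg.inv(c['camera_matrix'])@np.r_[uv,1.]
    return -R.T@np.array(c['tvec']).ravel(),v
def onz(o,v,z): return o+v*(z-o[2])/v[2]
def blob(img,uv,thr=60,win=40):
    m=(img.max(2)<thr).astype(np.uint8);n,l,st,ce=cv2.connectedComponentsWithStats(m)
    k=l[int(uv[1]),int(uv[0])];return ce[k],st[k],l==k
E
python3 - <<'E'
import pickle;from h import *
d=pickle.load(open('d0.pkl','rb'));s=d['s']
for n,uv in(('wrist',(328,110)),('side',(264,206)),('scene',(265,190))):
    c=d[n];ce,st,m=blob(c['img'],uv);print(n,ce,st)
    ray=(lambda p:wray(c,s,p)) if n=='wrist' else (lambda p:pray(c,p))
    print(onz(*ray(ce),.102),onz(*ray(ce),.085))
c=d['wrist']
for uv in((268,54),(377,68),(253,246),(278,69),(367,80),(264,234)): print(uv,onz(*wray(c,s,uv),.06))
E
```

```text
wrist [326.62307283 110.26209463] [ 301   87   51   48 1881]
[ 0.55530524 -0.07919708  0.102     ] [ 0.55108491 -0.07893901  0.085     ]
side [263.84937238 205.84518828] [253 193  22  27 478]
[ 0.54150003 -0.0976858   0.102     ] [ 0.54896271 -0.08046804  0.085     ]
scene [264.27777778 190.86868687] [255 180  20  23 396]
[ 0.53416922 -0.04663214  0.102     ] [ 0.54713127 -0.0704183   0.085     ]
(268, 54) [ 0.60934601 -0.13847392  0.06      ]
(377, 68) [ 0.48593406 -0.13100737  0.06      ]
(253, 246) [0.62550999 0.08343198 0.06      ]
(278, 69) [ 0.59869356 -0.12202469  0.06      ]
(367, 80) [ 0.49819967 -0.11582076  0.06      ]
(264, 234) [0.6123417  0.06728913 0.06      ]
```

{"fn": "move_arm", "kwargs": {
  "series": [
    {"grip": 1, "xyz": [40, 37, 38], "angular": [0, 0, 0]},
    {"grip": 1, "xyz": [79, 74, 76], "angular": [0, 0, 0]},
    {"grip": 1, "xyz": [79, 74, 76], "angular": [0, 0, 0]},
    {"grip": 1, "xyz": [79, 74, 76], "angular": [0, 0, 0]},
    {"grip": 1, "xyz": [79, 74, 76], "angular": [0, 0, 0]},
    {"grip": 1, "xyz": [79, 74, 76], "angular": [0, 0, 0]}
  ]
}}

```text
time_s: 0.75
tcp_pos: [0.5523, -0.0786, 0.1724]
ee_rot: [[0.001, -1.0, 0.002], [-1.0, -0.001, -0.0], [0.0, -0.002, -1.0]]
wrist_force: [0.6, -0.1, 0.7]
gripper_width: 0.998
gripper_force: 0.0
```

Run:
```python
from station import r;import pickle;from h import *
s=r.sense();c=r.capture('wrist');pickle.dump((s,c),open('d1.pkl','wb'));cv2.imwrite('pics/w1.png',c['img'][:,:,::-1])
print(s['tcp_pos'],s['time_s'],s['joints'],s['wrist_force'])
```

```text
[ 0.55231884 -0.07856334  0.17241632] 0.75 [ 8.56004636e+00  1.93147485e+01 -1.53458464e+01  2.44270237e-02
 -5.52084264e+01 -8.53583928e+00] [ 0.56943894 -0.06963936  0.70825378]
```

View pics/w1.png

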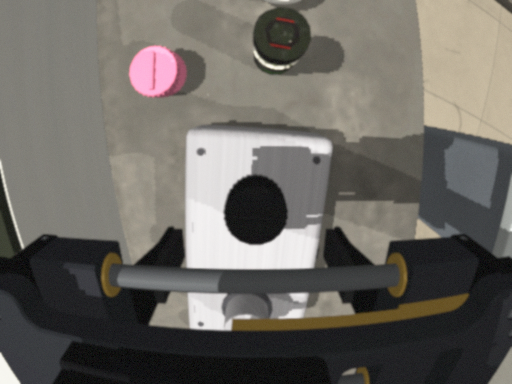

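The cap lies at (257,210), nearly centred between the fingers. The jar top is at (281,38), clear of the cap.

Run:
```python
import pickle;from h import *
s,c=pickle.load(open('d1.pkl','rb'));ce,st,m=blob(c['img'],(257,210),50);print(ce,st)
u=st[0]+st[2]/2-.5
for z in(.102,.085): print(onz(*wray(c,s,ce),z),onz(*wray(c,s,(u,ce[1])),z))
print('top far edge',onz(*wray(c,s,(ce[0],st[1]+st[3])),.102),'near edge',onz(*wray(c,s,(ce[0],st[1])),.102),onz(*wray(c,s,(ce[0],st[1])),.062))
print('jar',onz(*wray(c,s,(281,38)),.105))
```

```text
[255.65765212 209.70866626] [ 225  176   62   67 3254]
[ 0.55149464 -0.08536341  0.102     ] [ 0.55161149 -0.08536327  0.102     ]
[ 0.55142759 -0.07905601  0.085     ] [ 0.55155405 -0.07905586  0.085     ]
top far edge [ 0.5514212  -0.05777114  0.102     ] near edge [ 0.55155107 -0.11105354  0.102     ] [ 0.55140423 -0.1011841   0.062     ]
jar [ 0.53461321 -0.20837505  0.105     ]
```

{"fn": "move_arm", "kwargs": {
  "series": [
    {"grip": 1, "xyz": [1, 1, 30], "angular": [0, 0, 0]},
    {"grip": 1, "xyz": [1, 1, 60], "angular": [0, 0, 0]},
    {"grip": 1, "xyz": [1, 1, 78], "angular": [0, 0, 0]},
    {"grip": 1, "xyz": [1, 1, 78], "angular": [0, 0, 0]},
    {"grip": 0.3, "xyz": [1, 1, 78], "angular": [0, 0, 0]},
    {"grip": 0.3, "xyz": [1, 1, 78], "angular": [0, 0, 0]},
    {"grip": 0.3, "xyz": [1, 1, 78], "angular": [0, 0, 0]},
    {"grip": 0.3, "xyz": [1, 1, 78], "angular": [0, 0, 0]},
    {"grip": 0.3, "xyz": [1, 1, 78], "angular": [0, 0, 0]},
    {"grip": 0.3, "xyz": [1, 1, 78], "angular": [0, 0, 0]}
  ]
}}

```text
time_s: 1.8
tcp_pos: [0.5502, -0.08, 0.0939]
ee_rot: [[-0.0, -1.0, 0.001], [-1.0, 0.0, 0.0], [-0.0, -0.001, -1.0]]
wrist_force: [-0.6, -0.2, 0.7]
gripper_width: 0.542
gripper_force: 20.8
```

{"fn": "move_arm", "kwargs": {
  "series": [
    {"grip": 0.2, "xyz": [0, 0, 0], "angular": [0, 0, -0.1]},
    {"grip": 0.2, "xyz": [0, 0, 0], "angular": [0, 0, -0.2]},
    {"grip": 0.2, "xyz": [0, 0, 0], "angular": [0, 0, -0.3]},
    {"grip": 0.2, "xyz": [0, 0, 0], "angular": [0, 0, -0.35]},
    {"grip": 0.2, "xyz": [0, 0, 0], "angular": [0, 0, -0.35]},
    {"grip": 0.2, "xyz": [0, 0, 0], "angular": [0, 0, -0.35]}
  ]
}}

```text
time_s: 2.4
tcp_pos: [0.5506, -0.08, 0.0939]
ee_rot: [[0.342, -0.94, 0.002], [-0.94, -0.342, -0.0], [0.001, -0.001, -1.0]]
wrist_force: [1.5, 0.3, 0.1]
gripper_width: 0.538
gripper_force: 30.0
```

Run:
```python
from station import r
from h import *
s=r.sense();print(s['moment'],s['wrist_force'],s['effort'],s['joints'][5],s['tcp_pos'])
c=r.capture('wrist')
i=c['img'][140:300,170:340].astype(float);i=np.clip(i*3,0,255).astype(np.uint8)
cv2.imwrite('pics/w2.png',cv2.resize(i,(680,600))[:,:,::-1])
```

```text
[-0.20015354 -0.36109202 -0.06058712] [1.45352307 0.28191706 0.05653782] [ 2.10988931e-01 -3.62884462e+01  1.33328229e+01  2.84662284e+00
 -3.37495627e-01  2.12366466e-02] 11.551572507741756 [ 0.55062144 -0.08001677  0.09388709]
```

View pics/w2.png

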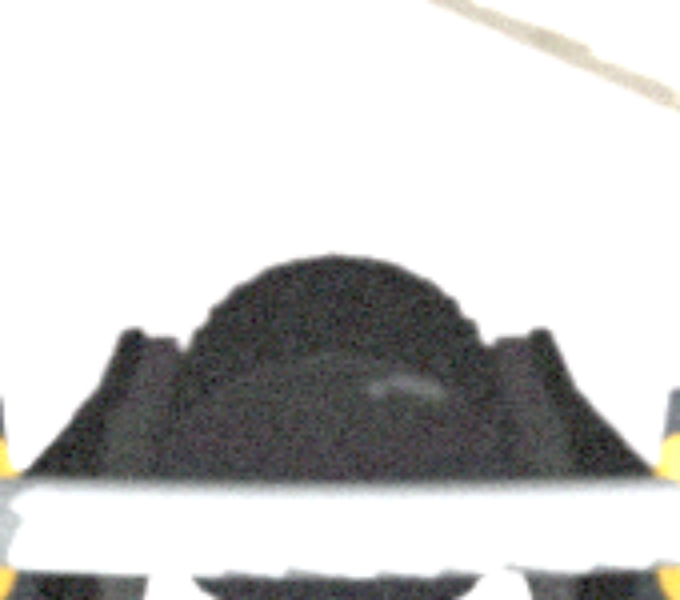

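The cap is held squarely between the pads; the rib can't be made out. The moment about vertical is only 0.06 N m, well under slipping, so the cap seems to be turning this way. I'll keep turning and watch the moment.

{"fn": "move_arm", "kwargs": {
  "series": [
    {"grip": 0.2, "xyz": [0, 0, 0], "angular": [0, 0, -0.12]},
    {"grip": 0.2, "xyz": [0, 0, 0], "angular": [0, 0, -0.24]},
    {"grip": 0.2, "xyz": [0, 0, 0], "angular": [0, 0, -0.36]},
    {"grip": 0.2, "xyz": [0, 0, 0], "angular": [0, 0, -0.48]}
  ]
}}

```text
time_s: 2.85
tcp_pos: [0.5513, -0.0797, 0.0939]
ee_rot: [[0.741, -0.672, 0.003], [-0.672, -0.741, 0.0], [0.002, -0.002, -1.0]]
wrist_force: [3.2, -0.5, -0.1]
gripper_width: 0.539
gripper_force: 30.0
```

Run:
```python
from station import r
s=r.sense();print(s['moment'],s['wrist_force'],s['effort'],s['joints'][5],s['tcp_pos'])
```

```text
[ 0.12694547 -0.84790198 -0.01082463] [ 3.20165776 -0.4566327  -0.14979847] [ -0.45672711 -36.74313426  12.7096045    2.9309725   -0.7830721
  -0.76243395] 39.353876849377755 [ 0.55130268 -0.07970215  0.09392578]
```

{"fn": "move_arm", "kwargs": {
  "series": [
    {"grip": 0.2, "xyz": [0, 0, 0], "angular": [0, 0, -0.12]},
    {"grip": 0.2, "xyz": [0, 0, 0], "angular": [0, 0, -0.24]},
    {"grip": 0.2, "xyz": [0, 0, 0], "angular": [0, 0, -0.36]},
    {"grip": 0.2, "xyz": [0, 0, 0], "angular": [0, 0, -0.48]},
    {"grip": 0.2, "xyz": [0, 0, 0], "angular": [0, 0, -0.6]},
    {"grip": 0.2, "xyz": [0, 0, 0], "angular": [0, 0, -0.65]},
    {"grip": 0.2, "xyz": [0, 0, 0], "angular": [0, 0, -0.65]},
    {"grip": 0.2, "xyz": [0, 0, 0], "angular": [0, 0, -0.65]}
  ]
}}

```text
time_s: 3.65
tcp_pos: [0.5517, -0.0792, 0.094]
ee_rot: [[0.996, -0.092, 0.004], [-0.092, -0.996, 0.001], [0.004, -0.001, -1.0]]
wrist_force: [5.0, 2.7, -1.3]
gripper_width: 0.541
gripper_force: 30.0
```

Run:
```python
from station import r
import cv2,numpy as np
s=r.sense();print(s['moment'],s['wrist_force'],s['effort'],s['joints'][5],s['tcp_pos'])
c=r.capture('side');i=c['img'][160:260,210:330].astype(float);i=np.clip(i*2.5,0,255).astype(np.uint8)
cv2.imwrite('pics/s3.png',cv2.resize(i,(720,600))[:,:,::-1])
```

```text
[ 0.88898258 -1.29925728 -0.04200046] [ 5.03445114  2.71310966 -1.34214681] [-2.16525927e+00 -3.67550898e+01  1.15911171e+01  3.23676243e+00
 -1.39782697e+00  1.76595699e-02] 76.26687749780521 [ 0.55168923 -0.07923488  0.09399205]
```

View pics/s3.png

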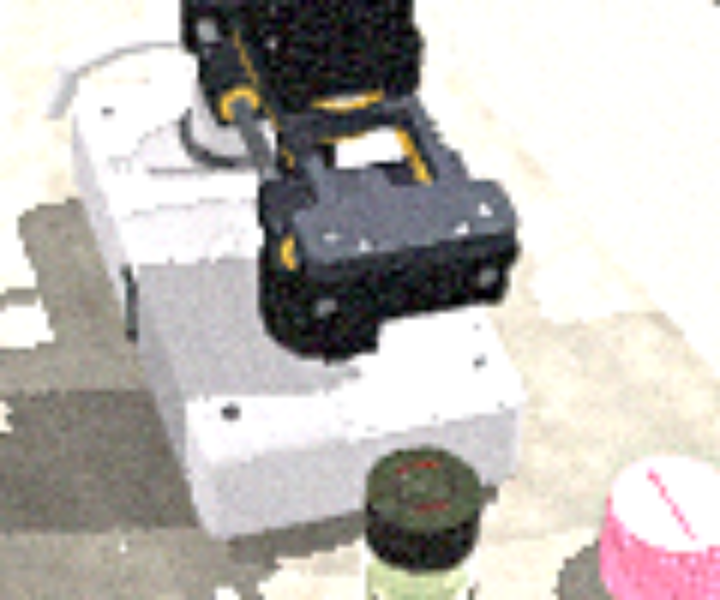

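The gripper hides the cap here, and the jar and dispenser are undisturbed. The resting twist is near zero at about 85°, so next is a small 4 mm lift test.

{"fn": "move_arm", "kwargs": {
  "series": [
    {"grip": 0.2, "xyz": [0, 0, -2], "angular": [0, 0, 0]},
    {"grip": 0.2, "xyz": [0, 0, -4], "angular": [0, 0, 0]},
    {"grip": 0.2, "xyz": [0, 0, -4], "angular": [0, 0, 0]}
  ]
}}

```text
time_s: 4.0
tcp_pos: [0.5516, -0.0792, 0.0975]
ee_rot: [[0.996, -0.092, 0.004], [-0.092, -0.996, 0.001], [0.004, -0.001, -1.0]]
wrist_force: [5.7, 3.3, -2.2]
gripper_width: 0.541
gripper_force: 30.0
```

{"fn": "move_arm", "kwargs": {
  "series": [
    {"grip": 0.2, "xyz": [0, 0, -2], "angular": [0, 0, 0]},
    {"grip": 0.2, "xyz": [0, 0, -4], "angular": [0, 0, 0]},
    {"grip": 0.2, "xyz": [0, 0, -6], "angular": [0, 0, 0]},
    {"grip": 0.2, "xyz": [0, 0, -6], "angular": [0, 0, 0]}
  ]
}}

```text
time_s: 4.4
tcp_pos: [0.5515, -0.0792, 0.1035]
ee_rot: [[0.996, -0.092, 0.004], [-0.092, -0.996, 0.001], [0.004, -0.001, -1.0]]
wrist_force: [4.8, 3.4, -2.7]
gripper_width: 0.537
gripper_force: 30.0
```

{"fn": "move_arm", "kwargs": {
  "series": [
    {"grip": 0.2, "xyz": [0, 0, -10], "angular": [0, 0, 0]},
    {"grip": 0.2, "xyz": [0, 0, -20], "angular": [0, 0, 0]},
    {"grip": 0.2, "xyz": [0, 0, -30], "angular": [0, 0, 0]},
    {"grip": 0.2, "xyz": [0, 0, -45], "angular": [0, 0, 0]},
    {"grip": 0.2, "xyz": [0, 0, -60], "angular": [0, 0, 0]},
    {"grip": 0.2, "xyz": [0, 0, -75], "angular": [0, 0, 0]},
    {"grip": 0.2, "xyz": [0, 0, -90], "angular": [0, 0, 0]},
    {"grip": 0.2, "xyz": [0, 0, -90], "angular": [0, 0, 0]},
    {"grip": 0.2, "xyz": [0, 0, -90], "angular": [0, 0, 0]},
    {"grip": 0.2, "xyz": [0, 0, -90], "angular": [0, 0, 0]}
  ]
}}

```text
time_s: 5.4
tcp_pos: [0.5489, -0.0802, 0.1924]
ee_rot: [[0.996, -0.091, -0.003], [-0.091, -0.996, -0.0], [-0.003, 0.0, -1.0]]
wrist_force: [0.4, 0.2, -1.0]
gripper_width: 0.545
gripper_force: 30.0
```

Run:
```python
from station import r
import cv2,numpy as np
a=[]
for n,(u,v) in(('side',(264,190)),('scene',(262,190))):
    c=r.capture(n);i=c['img'][v-80:v+50,u-65:u+65].astype(float);i=np.clip(i*2,0,255).astype(np.uint8)
    a.append(cv2.resize(i,(400,400)))
cv2.imwrite('pics/s4.png',np.hstack(a)[:,:,::-1])
```

```text
(no output)
```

View pics/s4.png

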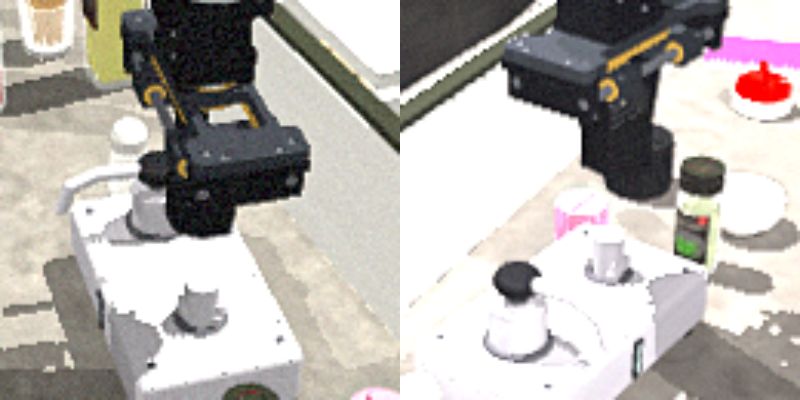

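The cap is level in the fingers (right panel, about (635,165)). The neck is bare below it, and the jar, ramekin and shaker still stand.

```bash
python3 -c "
from station import r
print(r.finish_job())"
```

```text
the job is handed in; nothing more can be done
None
```

The cap came loose counter-clockwise on the first try (right-hand thread), so I didn't need to try the other way; I turned it about 85°, lifted it off, and handed the job in with the fingers holding it level about 10 cm above the neck, jar, ramekin and shaker still standing (no verdict was returned).

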